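# Dial the portion code into the drink console and store it

### The job

On the drink-portion console, roll the three thumbwheels so that, from left to right as the robot sees them, the faces lying level on top show five, three and two pips. Then push the store slide behind them fully home to the left against its stop, leaving the wheels as set. Leave the other things on the counter where they stand.

Things in the scene. Friction and masses are not known exactly. Their poses are not given: they have to be found in the camera images.
- console: fixed white console, yellow strip on its front, turned up to 0.25 rad. Origin: on the table, plumb below the middle wheel's axle; x away from the robot, y along the axles to its left, z up. Spans x -85 to 125, y -150 to 150 mm; flat deck at z = 95 mm. Three thumbwheels stick up through it, lug tips to z = 131 mm. Behind them, along x = 90 mm, the store slide runs between end blocks 10 mm high at y = -104, 104.
- axle_left (a point): middle of the left wheel's axle: console x = 0, y = 74, z = 75 mm. All three wheels: a white six-sided drum, 66 mm across flats, 34 mm wide, axle along y, each face bearing one to six dark 10 mm pips. A grey lug (8 mm thick, 34 mm wide) stands out at each of the six edges, tips 56 mm from the axle: the top face lies in a notch between two lugs, 48 mm wide at the tips.
- axle_middle (a point): middle of the middle wheel's axle: console x = 0, y = 0, z = 75 mm. Wheels have no click stops: friction (about 1.5 N at the lug tips) keeps them where they are left. They turn between end stops at -0.35 and 5.6 rad.
- axle_right (a point): middle of the right wheel's axle: console x = 0, y = -74, z = 75 mm.
- wheel_left (a joint): turn of the left wheel, rad: 0 = one-pip face level on top, 1.0472 = two pips, 2.0944 three, 3.1416 four, 4.1888 five, 5.236 six. Pushing the wheel's top away from the robot (console +x) raises value and number, towards the robot lowers them. At value v the lugs stand at v + 0.5236 + k*1.0472 (k whole) from upright, positive leaning to console +x.
- wheel_middle (a joint): turn of the middle wheel, rad; values, lugs and sense as for the left wheel.
- wheel_right (a joint): turn of the right wheel, rad; values, lugs and sense as for the left wheel.
- slide_tab (a point): centre of the top edge of the store slide's upright steel tab, at console x = 90, z = 135 mm (y = -35 mm plus its travel). The tab is a plate 34 mm along x, 12 mm along y, 40 mm tall above the deck, free on both sides along y. The slide's foot under it is 60 mm long along y, 24 mm wide and 7 mm high.
- store_slide (a joint): travel of the store slide in m along console +y (the robot's left): 0 = right end, 0.070 = fully home against its left stop. Friction about 2 N; it stays where it is left.
- jug: bystander: clear measuring jug with a handle, 84 mm wide, 125 mm tall, left of the console; origin under its centre
- shaker: bystander: steel shaker, 80 mm wide, 150 mm tall, right of the console; origin under its centre
- bar_spoon: bystander: spoon with a plain handle, 180 mm long, lying between robot and console; origin at its middle underneath
- tea_jar: bystander: glass jar with a cork lid, 72 mm wide, 120 mm tall, beyond the console; origin under its centre
- cup: bystander: white plastic cup, 90 mm wide, 110 mm tall, beyond the console; origin under its centre
- syrup_bottle: bystander: amber bottle, 64 mm wide, 190 mm tall, far left; origin under its centre
- steel_pot: bystander: steel pot, 120 mm wide, 80 mm tall, far right; origin under its centre

How it is judged (in metres and radians):
On the way, in this order (a step that is already met when the one before it is completed fails the run):
1. the wheels show five, three and two pips while the store slide is not yet pushed (value of joint wheel_left between 4.0588 and 4.3188 rad and value of joint wheel_middle between 1.9644 and 2.2244 rad and value of joint wheel_right between 0.9172 and 1.1772 rad and value of joint store_slide below 0.045 m), for 0.2 s.
2. the store slide is fully home (value of joint wheel_left between 4.0588 and 4.3188 rad and value of joint wheel_middle between 1.9644 and 2.2244 rad and value of joint wheel_right between 0.9172 and 1.1772 rad and value of joint store_slide above 0.066 m), for 0.2 s.
At the end, for the whole second after the job is handed in: Left wheel shows five pips, middle three, right two, each face level on top within 0.13 rad (7 degrees), and the store slide is within 4 mm of its left stop (all of step 2); the robot touches nothing.
It fails at once if a bystander was moved by more than 30 mm or tipped over (distance of any of jug, shaker, bar_spoon, tea_jar, cup, syrup_bottle, steel_pot from where it was at the start of the episode above 0.03 m or angle between any of jug, shaker, bar_spoon, tea_jar, cup, syrup_bottle, steel_pot's own z axis and vertical above 0.5 rad).
It also fails if it takes over 61 s, if anything falls off the work surface, if the arm or the gripper's body presses on something with over 40 N, if the wrist force passes 120 N, or if a joint passes its speed limit or range.

### The arm

A 6-joint arm with a two-finger parallel gripper is mounted at the origin on the work surface. World frame = base frame: x ahead of the robot, y to its left, z up, the work surface at z = 0. Lengths are in mm, angles in degrees, forces in N, time in s.
With the tool pointing down it reaches from about 300 to 850 mm from the base axis. Payload 4.2 kg.
Tool frame: the origin (TCP) lies midway between the tips of the shut fingers; the grasp point (between the pads) lies env.hold_point_z behind it (env.hold_point_z is the distance from the TCP to the grasp point, in mm); z points along the fingers, y is the line along which they close (so a half turn about z gives the same grasp; the last joint's range is limited). The gripper opens to 91 mm and grips with 3 to 60 N. Pads are 32 mm wide; open, the fingers measure 118 mm over their backs; the gripper's body (76 mm by 178 mm) begins 60 mm behind the grasp point.
Start: joints at [-65.145, 18.312, 89.639, -0, 72.044, -1.146], TCP at [252.077, -516.82, 185.876] pointing down, gripper open.
Joint ranges: [-177.97, 177.97], [-48.28, 115.42], [12.27, 149.76], [-77.06, 257.06], [2.81, 150.46], [-146.56, 146.56]. Speed limits (degrees/s): [147.25, 147.25, 180, 180, 180, 180].

### API

Orientations are given as [roll, pitch, yaw] about the fixed x, y, z axes, in that order (R = Rz(yaw) Ry(pitch) Rx(roll)).
In Python, from workcell import env, viewer, spotter gives the robot as it stands.
- The arm moves only by the tool apply_moves, never from a script. Its arguments are lists of equal length, an entry for each row: "delta_pos": the shift along the world's x, y, z normalised to -1 to 1, where 1 is 120 mm, a list of three; "rot": the turn, a rotation vector about the world's x, y, z normalised to -1 to 1, where 1 is 1.5 rad, a list of three; "hand": the opening, from 0 (shut) to 1 (fully open). A call has 1 to 10 rows; each row is the pose to reach, as a shift and turn from the pose commanded when the call began; what a row does not reach only later rows make up. A row lasts 1/12 s, in which the tool goes at most 41.7 mm and 7.16 degrees, less where a joint would pass 70% of its speed; a pose out of reach is approached as far as the arm can. A call with a number of a shift or a turn outside -1 to 1 is refused whole. A call with a gripper value outside its range is refused whole. The fingers move at their own pace and stop on an object; "newtons" is the grip in N (left out, the last holds). Time passes only in rows, so rows that repeat a pose let the fingers close. It gives the time, the measured TCP pose, the force, the opening and the grip force at its end, in the units of the state.
- env.state(): the state, without advancing time (a new reading comes with each control period).
- viewer.grab_frame(name): name is "side" or "top"; returns a dict with "pixels" (384x512x3 uint8, red, green, blue), "camera_matrix" (3x3 intrinsics, pixels), "k1" (the pictures are not rectified: a ray, as slopes to the right and down, at radius r is drawn at 1 + k1 r^2 times it, then the intrinsics apply), "R" (3x3) and "t" (3): a world point X has camera coordinates R X + t. Camera axes: x right, y down, z forward; pixel columns grow to the right and rows downward; lengths in mm; the calibration is good to about 2 mm. A picture is of the moment at which its call begins. There is no depth.
- env.job_done(): hands the job in; it is judged then, once.
Trained networks look in a picture, given as the dict that the camera call returned (one of the last four; its "shot" number tells which), for a name from the list of things; names that differ only in an ending like _2 or _b are one class to them, and where a whole thing is asked for, a point or a joint stands for the part that bears it (a point fixed in the world has none). Each returns a list of dicts, best first, with "score" (0 to 1); they miss things now and then, are a little off and sometimes report something else, mostly with a low value. They report only what shows in the picture. A call takes as long as a camera call.
- spotter.trace(picture, query): "mask" (384x512 bool, what is visible of it) and "box" ([centre column, centre row, width, height] in pixels, round what is visible of it).
- spotter.landmark_of(picture, query): "position" ([column, row] in pixels: a listed point, or the origin of a listed thing).
The state is a dict: "time_s": time; "qpos": joint angles; "qvel": joint speeds; "effort": joint torques, N m; "ee_pos": TCP position; "ee_rot": TCP orientation; "force": force on the tool from outside, world axes, zero at the start; "torque": the same for the moment, N m; "gripper_width": finger opening in mm; "gripper_force": force on a finger pad.
Only numpy, scipy, OpenCV 4.12 (cv2) and the standard library are available. Lean on these libraries where they do the work, as an engineer would, in place of code of your own. Each camera call takes 0.05 s, during which the arm holds its last target. There are 200 camera calls.

## Working session

There is one attempt and no reset: what is moved stays moved. The work goes in short steps, Python scripts to look and compute and a tool call to move; the robot and the scene stay as the last step left them, time stands still between calls to the robot, and variables do not carry over. Pictures are saved under pics/ and viewed, at most 10 in all, crops included, and the job is handed in when it is done.

Besides the shell and the picture viewer there is one more tool, called after ">>>" as name(argument=value, ...), one argument or row to a line, values as JSON. apply_moves: Moves the arm, as the interface text tells. Its arguments: {"type":"object","properties":{"delta_pos":{"type":"array"},"rot":{"type":"array"},"hand":{"type":"array"},"newtons":{"type":"number"}},"required":["delta_pos","rot","hand"]}

```bash
mkdir -p pics; ls; cat > h.py <<'E'
import numpy as np, cv2
from workcell import env, viewer, spotter
def ray(f,uv):
    K=f["camera_matrix"];R=np.array(f["R"]);t=np.array(f["t"])
    d=np.array([(uv[0]-K[0][2])/K[0][0],(uv[1]-K[1][2])/K[1][1]])
    s=d.copy()
    for _ in range(20): s=d/(1+f["k1"]*(s@s))
    v=R.T@np.array([s[0],s[1],1]); return -R.T@t, v
def atz(f,uv,z):
    o,v=ray(f,uv); return o+v*(z-o[2])/v[2]
def proj(f,X):
    c=np.array(f["R"])@np.array(X,float)+np.array(f["t"]); s=c[:2]/c[2]; s=s*(1+f["k1"]*(s@s))
    K=f["camera_matrix"]; return np.array([K[0][0]*s[0]+K[0][2],K[1][1]*s[1]+K[1][2]])
def save(f,n,crop=None,k=1):
    p=f["pixels"][:,:,::-1]
    if crop: x0,y0,x1,y1=crop; p=p[y0:y1,x0:x1]
    cv2.imwrite("pics/"+n,cv2.resize(p,None,fx=k,fy=k,interpolation=cv2.INTER_CUBIC))
E
python3 - <<'E'
from h import *
print(env.hold_point_z, env.state()["ee_rot"], env.state()["time_s"])
Z=dict(axle_left=75,axle_middle=75,axle_right=75,slide_tab=135)
for n in ("top","side"):
    f=viewer.grab_frame(n); save(f,n+"0.png")
    print(n,"cam",(-np.array(f["R"]).T@np.array(f["t"])).round())
    for q in ["axle_left","axle_middle","axle_right","slide_tab","console","jug","shaker","bar_spoon","tea_jar","cup","syrup_bottle","steel_pot"]:
        r=spotter.landmark_of(f,q)
        if r: print(q,np.round(r[0]["position"],1),round(r[0]["score"],2),atz(f,r[0]["position"],Z.get(q,0)).round(1))
E
```

```text
pics
18.8 [-1.79900151e+02 -1.75608463e-03  2.60010843e+01] 0.0
top cam [ 313.   -4. 1441.]
axle_left [253.4 194.4] 0.87 [534.4   8.6  75. ]
axle_middle [279.9 196.6] 0.91 [529.  -87.1  75. ]
axle_right [300.1 195.7] 0.85 [ 534.3 -159.9   75. ]
slide_tab [283.  167.3] 0.65 [623.4 -92.6 135. ]
console [278.7 195.9] 0.97 [543.4 -87.    0. ]
jug [203.7 198.7] 0.85 [524.9 196.9   0. ]
bar_spoon [284.7 234.8] 0.51 [ 397.1 -111.9    0. ]
tea_jar [252.3 147.8] 0.96 [729.9  18.8   0. ]
cup [299.6 143.8] 0.9 [ 751.5 -165.3    0. ]
syrup_bottle [134.1 185.9] 0.62 [566.8 463.8   0. ]
steel_pot [381.9 182.1] 0.86 [ 607.9 -483.5    0. ]
side cam [ 133. 1016.  891.]
axle_left [285.1 210.2] 0.84 [529.4  -6.6  75. ]
axle_middle [295.9 196.4] 0.6 [525.1 -80.6  75. ]
axle_right [301.3 181. ] 0.9 [ 538.5 -162.8   75. ]
slide_tab [266.7 169.5] 0.54 [622.6 -95.4 135. ]
console [295.2 214.3] 0.7 [530.2 -93.    0. ]
jug [253.8 279.8] 0.89 [529.9 206.5   0. ]
bar_spoon [346.  222.7] 0.52 [ 377.8 -111.5    0. ]
tea_jar [227.  221.2] 0.62 [704.3  15.6   0. ]
cup [241.4 187.1] 0.95 [ 743.3 -163.3    0. ]
syrup_bottle [344.7 221.2] 0.67 [ 383.3 -117.     0. ]
steel_pot [311.4 148.5] 0.76 [ 615.8 -490.     0. ]
```

```bash
python3 - <<'E'
from h import *
f=viewer.grab_frame("top"); save(f,"t1.png",(215,130,340,250),6)
g=viewer.grab_frame("side"); save(g,"s1.png",(225,130,365,245),5)
E
```

```text
(no output)
```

View pics/t1.png

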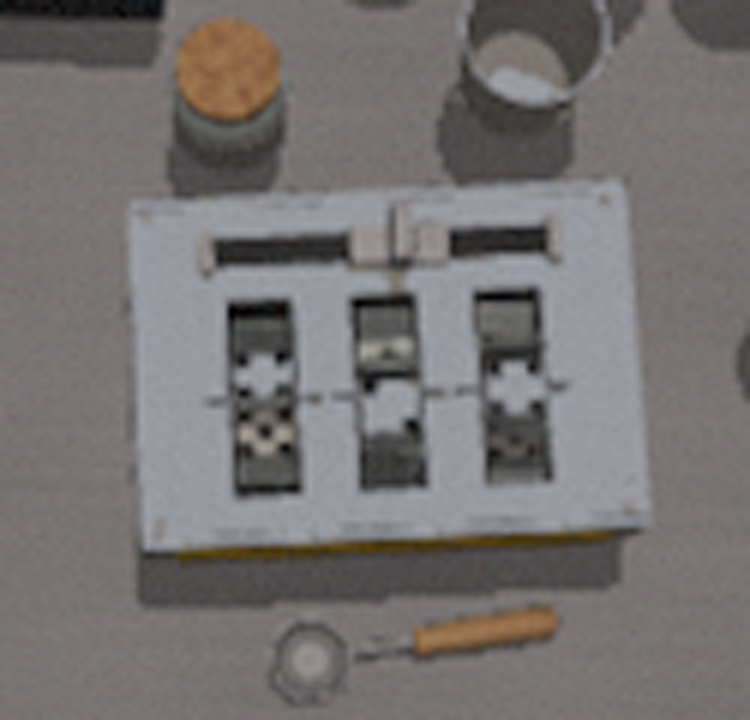

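View pics/s1.png

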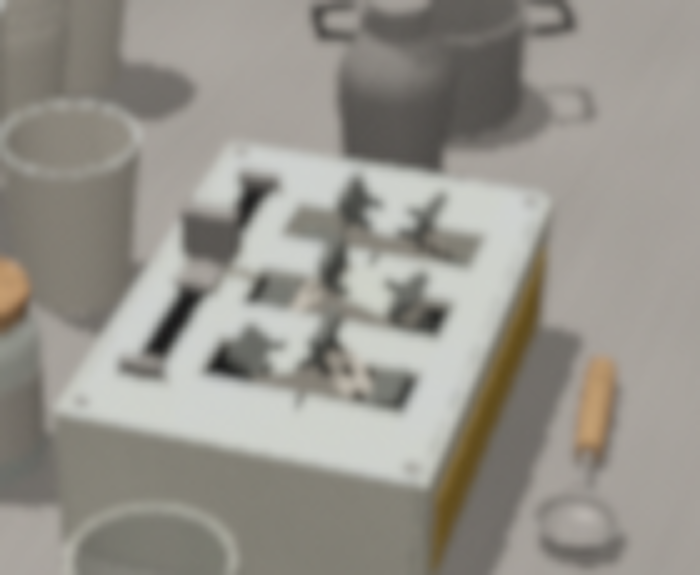

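```bash
cat > fit.py <<'E'
from h import *
from scipy.optimize import least_squares
def W(p,c):
    x,y,a=p; c=np.atleast_2d(c).astype(float)
    return np.c_[x+np.cos(a)*c[:,0]-np.sin(a)*c[:,1], y+np.sin(a)*c[:,0]+np.cos(a)*c[:,1], c[:,2]]
PIP={1:[(0,0)],2:[(-1,-1),(1,1)],3:[(-1,-1),(0,0),(1,1)],4:[(-1,-1),(1,1),(-1,1),(1,-1)],5:[(-1,-1),(1,1),(-1,1),(1,-1),(0,0)],6:[(-1,-1),(1,1),(-1,1),(1,-1),(-1,0),(1,0)]}
def render(f,p,yc,v,S=4):
    """label picture of one wheel above the deck, upsampled S"""
    im=np.zeros((384*S,512*S),np.float32); polys=[]
    cam=(-np.array(f["R"]).T@np.array(f["t"]))
    def add(pts,val): # pts (u along tangent, w along y, r) at face angle a
        P=W(p,pts); polys.append((np.linalg.norm(P.mean(0)-cam),P,val))
    def pt(a,u,w,r): # angle a from upright leaning +x
        return (np.sin(a)*r+np.cos(a)*u, yc+w, 75+np.cos(a)*r-np.sin(a)*u)
    for k in range(6):
        a=v-k*np.pi/3   # face k+1 on top at v=k*60deg
        a=(a+np.pi)%(2*np.pi)-np.pi
        if abs(a)<1.7:
            P=W(p,[pt(a,u,w,33) for u,w in((-19,-17),(19,-17),(19,17),(-19,17))])
            n=P.mean(0)-W(p,(0,yc,75))[0]
            if (cam-P.mean(0))@n>0:
                add([pt(a,u,w,33) for u,w in((-19,-17),(19,-17),(19,17),(-19,17))],1.0)
                for (i,j) in PIP[k+1]:
                    polys.append((polys[-1][0]-.001,W(p,[pt(a,10*i+5*np.cos(t),10*j+5*np.sin(t),33) for t in np.linspace(0,6.28,12)]),.1))
        b=a+np.pi/6; b=(b+np.pi)%(2*np.pi)-np.pi
        if abs(b)<1.6:
            for q in ([(u,w,56) for u,w in((-4,-17),(4,-17),(4,17),(-4,17))],
                      [(-4,w,r) for w,r in((-17,37),(17,37),(17,56),(-17,56))],[(4,w,r) for w,r in((-17,37),(17,37),(17,56),(-17,56))],
                      [(u,17,r) for u,r in((-4,37),(4,37),(4,56),(-4,56))]):
                add([pt(b,*x) for x in q],.4)
    polys.sort(key=lambda t:-t[0])
    for d,P,val in polys:
        if P[:,2].max()<92: continue
        uv=np.array([proj(f,X) for X in P]); cv2.fillPoly(im,[np.round((uv+.5)*S).astype(int)],val)
    return cv2.resize(im,(512,384),interpolation=cv2.INTER_AREA)
def score(f,p,yc,vs,dp=(0,)):
    g=f["pixels"].mean(2)/255.
    # window: wheel slot at deck plus up
    P=[proj(f,X) for X in W(p,[(x,yc+y,z) for x in(-48,48) for y in(-17,17) for z in(95,125)])]
    hull=cv2.convexHull(np.array(P).astype(np.float32)); m=np.zeros((384,512),np.uint8); cv2.fillPoly(m,[hull.astype(int)],1); m=m>0
    out=[]
    for v in vs:
        r=render(f,p,yc,v)
        out.append(max(np.corrcoef(np.roll(r,(i,j),(0,1))[m],g[m])[0,1] for i in dp for j in dp))
    return np.array(out)
E
cat > run1.py <<'E'
from fit import *
f=viewer.grab_frame("top"); g=viewer.grab_frame("side")
cor=[(125,150,95),(125,-150,95),(-85,-150,95),(-85,150,95)]
T=[(215+a/6-.5,130+b/6-.5) for a,b in((130,200),(625,183),(650,525),(145,550))]
Sd=[(225+a/5-.5,130+b/5-.5) for a,b in((60,412),(237,143),(552,192),(432,488))]
for nm,w in(("both",(1,1)),("top",(1,0)),("side",(0,1))):
    res=lambda p:np.r_[w[0]*np.ravel([proj(f,X)-u for X,u in zip(W(p,cor),T)]),w[1]*np.ravel([proj(g,X)-u for X,u in zip(W(p,cor),Sd)])]
    s=least_squares(res,[535,-80,0.0]); print(nm,s.x.round(4),np.abs(s.fun).max().round(2))
    if nm=="both": p=s.x; np.save("p.npy",p)
tab=[(atz(c,spotter.landmark_of(c,"slide_tab")[0]["position"],135)) for c in(f,g)]
c,sn=np.cos(p[2]),np.sin(p[2])
for X in tab: d=X[:2]-p[:2]; print("tab console",c*d[0]+sn*d[1],-sn*d[0]+c*d[1])
vs=np.arange(-.35,5.61,.05)
for yc in(74,0,-74):
    a=score(f,p,yc,vs,(-1,0,1)); b=score(g,p,yc,vs,(-1,0,1))
    for s in (a,b,a+b):
        i=np.argsort(-s)[:6]; print(yc,[(round(vs[k],2),round(s[k],2)) for k in i])
E
python3 run1.py
```

```text
both [ 5.284441e+02 -8.441700e+01  7.580000e-02] 1.03
top [ 5.302315e+02 -8.433950e+01  7.130000e-02] 0.57
side [ 5.27091e+02 -8.37295e+01  7.88000e-02] 0.96
tab console -3.604730015128389 8.24326933250267
tab console 92.96619125790508 -12.320486350378982
74 [(np.float64(3.65), np.float64(0.71)), (np.float64(3.5), np.float64(0.7)), (np.float64(3.7), np.float64(0.68)), (np.float64(3.6), np.float64(0.68)), (np.float64(3.75), np.float64(0.68)), (np.float64(3.45), np.float64(0.66))]
74 [(np.float64(0.2), np.float64(0.05)), (np.float64(4.35), np.float64(0.05)), (np.float64(4.4), np.float64(0.04)), (np.float64(1.25), np.float64(0.04)), (np.float64(5.4), np.float64(0.03)), (np.float64(0.3), np.float64(0.03))]
74 [(np.float64(3.5), np.float64(0.68)), (np.float64(3.45), np.float64(0.67)), (np.float64(3.4), np.float64(0.62)), (np.float64(3.6), np.float64(0.62)), (np.float64(3.55), np.float64(0.62)), (np.float64(1.35), np.float64(0.62))]
0 [(np.float64(0.8), np.float64(0.7)), (np.float64(0.75), np.float64(0.7)), (np.float64(0.7), np.float64(0.68)), (np.float64(0.85), np.float64(0.63)), (np.floa
[... 522 characters left out ...]
]
-74 [(np.float64(0.9), np.float64(0.33)), (np.float64(-0.25), np.float64(0.33)), (np.float64(0.8), np.float64(0.33)), (np.float64(0.95), np.float64(0.32)), (np.float64(0.85), np.float64(0.32)), (np.float64(-0.2), np.float64(0.31))]
-74 [(np.float64(-0.2), np.float64(-0.12)), (np.float64(5.0), np.float64(-0.12)), (np.float64(5.05), np.float64(-0.13)), (np.float64(0.95), np.float64(-0.13)), (np.float64(0.9), np.float64(-0.15)), (np.float64(4.0), np.float64(-0.15))]
-74 [(np.float64(0.95), np.float64(0.19)), (np.float64(-0.2), np.float64(0.18)), (np.float64(0.9), np.float64(0.18)), (np.float64(0.85), np.float64(0.16)), (np.float64(2.95), np.float64(0.15)), (np.float64(1.0), np.float64(0.15))]
```

```bash
python3 - <<'E'
from fit import *
f=viewer.grab_frame("top"); p=np.load("p.npy")
c=(248,174,312,216)
a=f["pixels"][c[1]:c[3],c[0]:c[2],::-1]; a=cv2.convertScaleAbs(a,alpha=1.2)
g=a
def R(vals):
    r=sum(render(f,p,y,v) for y,v in zip((74,0,-74),vals)); r=(r[c[1]:c[3],c[0]:c[2]]*255).clip(0,255).astype(np.uint8); return cv2.cvtColor(r,cv2.COLOR_GRAY2BGR)
im=np.vstack([np.hstack([g,R((3.6,.8,3.1))]),np.hstack([R((3.45,.7,3.3)),R((4.5,1.85,2.9))])])
cv2.imwrite("pics/cmp.png",cv2.resize(im,None,fx=6,fy=6,interpolation=cv2.INTER_CUBIC))
E
```

```text
(no output)
```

View pics/cmp.png

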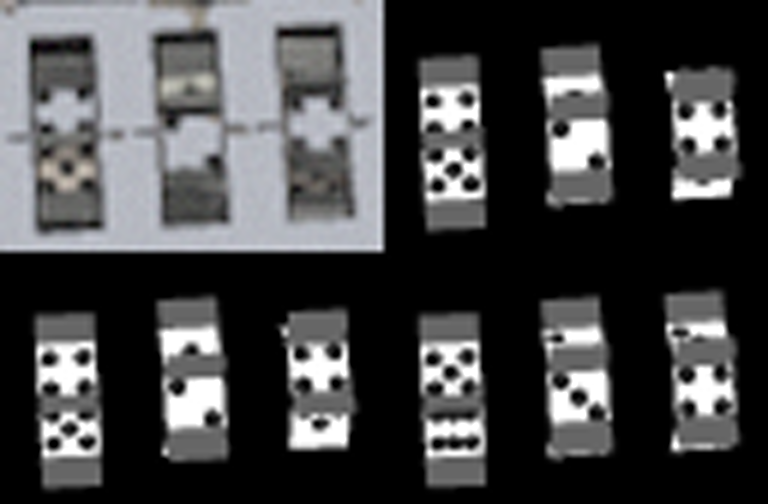

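>>> apply_moves(
  delta_pos=[
    [0.7, 0.757, 0],
    [0.7, 0.757, 0],
    [0.7, 0.757, 0],
    [0.7, 0.757, 0],
  ],
  rot=[
    [0, 0, 0.2],
    [0, 0, 0.2],
    [0, 0, 0.2],
    [0, 0, 0.2],
  ],
  hand=[0, 0, 0, 0],
  newtons=5,
)

```text
time_s: 1.98
ee_pos: [339.8, -421.2, 186.0]
ee_rot: [-180.0, -0.2, 43.6]
force: [-0.2, -0.4, 0.1]
gripper_width: 67.1
gripper_force: 0.0
```

>>> apply_moves(
  delta_pos=[
    [0.7, 0.757, 0],
    [0.7, 0.757, 0],
    [0.7, 0.757, 0],
    [0.7, 0.757, 0],
  ],
  rot=[
    [0, 0, 0.2],
    [0, 0, 0.2],
    [0, 0, 0.2],
    [0, 0, 0.2],
  ],
  hand=[0, 0, 0, 0],
)

```text
time_s: 2.32
ee_pos: [424.0, -330.7, 186.0]
ee_rot: [179.9, -0.2, 60.8]
force: [1.1, -1.2, -0.7]
gripper_width: 40.9
gripper_force: 0.0
```

>>> apply_moves(
  delta_pos=[
    [0.7, 0.757, 0],
    [0.7, 0.757, 0],
    [0.7, 0.757, 0],
    [0.7, 0.757, 0],
  ],
  rot=[
    [0, 0, 0.2],
    [0, 0, 0.2],
    [0, 0, 0.2],
    [0, 0, 0.2],
  ],
  hand=[0, 0, 0, 0],
)

```text
time_s: 2.65
ee_pos: [508.1, -240.2, 185.8]
ee_rot: [179.9, -0.2, 77.9]
force: [0.2, -0.2, -0.2]
gripper_width: 13.8
gripper_force: 0.0
```

>>> apply_moves(
  delta_pos=[
    [0.7, 0.757, 0],
    [0.7, 0.757, 0],
    [0.7, 0.757, 0],
    [0.7, 0.757, 0],
    [0.7, 0.757, 0],
  ],
  rot=[
    [0, 0, 0.195],
    [0, 0, 0.195],
    [0, 0, 0.195],
    [0, 0, 0.195],
    [0, 0, 0.195],
  ],
  hand=[0, 0, 0, 0, 0],
)

```text
time_s: 3.07
ee_pos: [588.7, -153.0, 185.3]
ee_rot: [-180.0, 0.0, 94.4]
force: [-0.3, 0.4, 0.0]
gripper_width: 0.8
gripper_force: 0.0
```

>>> apply_moves(
  delta_pos=[
    [0, 0, -0.3],
    [0, 0, -0.5],
    [0, 0, -0.594],
    [0, 0, -0.594],
    [0, 0, -0.594],
  ],
  rot=[
    [0, 0, 0],
    [0, 0, 0],
    [0, 0, 0],
    [0, 0, 0],
    [0, 0, 0],
  ],
  hand=[0, 0, 0, 0, 0],
)

```text
time_s: 3.48
ee_pos: [587.7, -154.7, 115.0]
ee_rot: [-180.0, 0.0, 94.2]
force: [0.6, -0.3, -0.3]
gripper_width: 0.5
gripper_force: 0.0
```

>>> apply_moves(
  delta_pos=[
    [-0.06, -0.004, 0],
    [-0.12, -0.009, 0],
    [-0.18, -0.014, 0],
    [-0.24, -0.018, 0],
    [-0.3, -0.023, 0],
    [-0.35, -0.027, 0],
    [-0.4, -0.03, 0],
    [-0.43, -0.033, 0],
    [-0.449, -0.034, 0],
    [-0.449, -0.034, 0],
  ],
  rot=[
    [0, 0, 0],
    [0, 0, 0],
    [0, 0, 0],
    [0, 0, 0],
    [0, 0, 0],
    [0, 0, 0],
    [0, 0, 0],
    [0, 0, 0],
    [0, 0, 0],
    [0, 0, 0],
  ],
  hand=[0, 0, 0, 0, 0, 0, 0, 0, 0, 0],
)

```text
time_s: 4.32
ee_pos: [533.8, -157.5, 114.6]
ee_rot: [-180.0, -0.0, 94.3]
force: [0.0, -0.1, -0.2]
gripper_width: 0.5
gripper_force: 0.0
```

>>> apply_moves(
  delta_pos=[
    [0, 0, 0],
    [0, 0, 0],
    [0, 0, 0],
    [0, 0, 0],
    [0, 0, 0],
    [0, 0, 0],
  ],
  rot=[
    [0, 0, 0],
    [0, 0, 0],
    [0, 0, 0],
    [0, 0, 0],
    [0, 0, 0],
    [0, 0, 0],
  ],
  hand=[0.05, 0.097, 0.097, 0.097, 0.097, 0.097],
)

```text
time_s: 4.82
ee_pos: [534.3, -157.5, 114.5]
ee_rot: [180.0, -0.0, 94.3]
force: [-0.6, 0.2, 0.7]
gripper_width: 8.4
gripper_force: 0.0
```

```bash
python3 - <<'E'
from h import *
f=viewer.grab_frame("side"); a=cv2.resize(f["pixels"][130:230,230:350,::-1],None,fx=6,fy=6,interpolation=cv2.INTER_CUBIC)
cv2.imwrite("pics/s2.png",a); s=env.state(); print(s["ee_pos"],s["force"],s["gripper_width"])
E
```

```text
[ 534.24716299 -157.51742304  114.5300435 ] [ 0.2211965   0.38804407 -0.93116026] 8.538497480913987
```

View pics/s2.png

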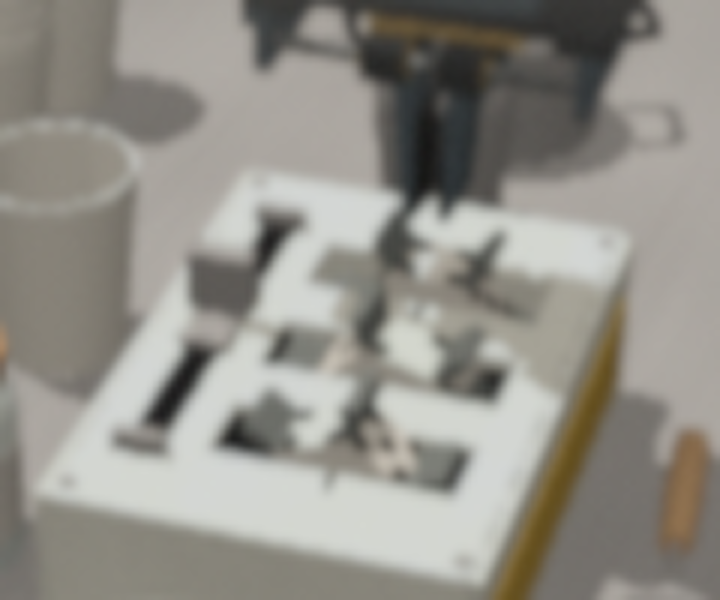

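>>> apply_moves(
  delta_pos=[
    [0, 0, 0],
    [0, 0, 0],
    [0, 0, 0],
    [0, 0, 0],
    [0, 0, 0],
    [0, 0, 0],
  ],
  rot=[
    [0, 0, 0],
    [0, 0, 0],
    [0, 0, 0],
    [0, 0, 0],
    [0, 0, 0],
    [0, 0, 0],
  ],
  hand=[0.15, 0.2, 0.2, 0.2, 0.2, 0.2],
  newtons=3,
)

```text
time_s: 5.37
ee_pos: [534.2, -157.5, 114.6]
ee_rot: [180.0, -0.0, 94.3]
force: [0.9, 0.3, 0.3]
gripper_width: 18.2
gripper_force: 0.0
```

>>> apply_moves(
  delta_pos=[
    [0, 0, 0],
    [0, 0, 0],
    [0, 0, 0],
    [0, 0, 0],
    [0, 0, 0],
    [0, 0, 0],
  ],
  rot=[
    [0, 0, 0],
    [0, 0, 0],
    [0, 0, 0],
    [0, 0, 0],
    [0, 0, 0],
    [0, 0, 0],
  ],
  hand=[0.25, 0.27, 0.27, 0.27, 0.27, 0.27],
)

```text
time_s: 5.87
ee_pos: [534.2, -157.6, 114.6]
ee_rot: [180.0, 0.0, 94.3]
force: [1.1, 0.3, -0.3]
gripper_width: 24.4
gripper_force: 0.0
```

```bash
python3 - <<'E'
from h import *
f=viewer.grab_frame("side"); a=cv2.resize(f["pixels"][135:195,270:350,::-1],None,fx=9,fy=9,interpolation=cv2.INTER_CUBIC)
cv2.imwrite("pics/s3.png",a); s=env.state(); print(s["ee_pos"],s["force"],s["gripper_width"])
E
```

```text
[ 534.17700883 -157.52891481  114.5748375 ] [ 0.70613431  0.73967659 -0.45773322] 24.56752305516422
```

View pics/s3.png

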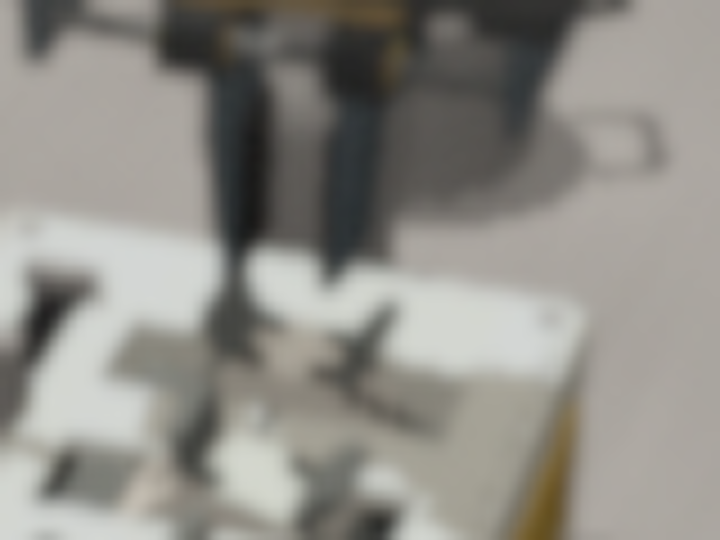

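```bash
python3 - <<'E'
from fit import *
f=viewer.grab_frame("side"); p=np.array([529,-84.2,.0758])
q=lambda X:((proj(f,X)-[270,135]+.5)*9).round()
print("tcp",q([534.2,-157.5,114.6]))
for y in(-58,-90):
  print(y,"tcp-level tips x=+-18",[q(W(p,(x,y,114.6))[0]) for x in(-18,0,18)])
for b in(-60,-30,0,30):
  r=np.radians(b); print("lug",b,"tip,base at y=-57",[q(W(p,(R*np.sin(r),-57,75+R*np.cos(r)))[0]) for R in(56,38)])
g=viewer.grab_frame("top"); q=lambda X:proj(g,X)
vs=np.arange(-.35,5.6,.05)
for yc in(74,0,-74):
    s=score(f,p,yc,vs,(-1,0,1)); i=np.argsort(-s)[:5]; print(yc,vs[i].round(2),s[i].round(2))
E
```

```text
tcp [296. 329.]
-58 tcp-level tips x=+-18 [array([336., 362.]), array([282., 353.]), array([230., 344.])]
-90 tcp-level tips x=+-18 [array([361., 313.]), array([308., 304.]), array([256., 295.])]
lug -60 tip,base at y=-57 [array([424., 409.]), array([377., 424.])]
lug -30 tip,base at y=-57 [array([365., 346.]), array([337., 381.])]
lug 0 tip,base at y=-57 [array([283., 312.]), array([281., 359.])]
lug 30 tip,base at y=-57 [array([200., 317.]), array([225., 362.])]
74 [4.35 0.2  4.4  0.3  5.4 ] [0.04 0.04 0.04 0.03 0.03]
0 [0.65 0.85 0.7  0.75 0.6 ] [0.14 0.14 0.14 0.13 0.13]
-74 [ 5.    5.05  4.95 -0.2   4.9 ] [-0.19 -0.2  -0.21 -0.23 -0.23]
```

>>> apply_moves(
  delta_pos=[
    [0, 0, 0],
    [0, 0, 0],
    [0, 0, 0],
    [0, 0, 0],
    [0, 0, 0],
    [0, 0, 0],
  ],
  rot=[
    [0, 0, 0],
    [0, 0, 0],
    [0, 0, 0],
    [0, 0, 0],
    [0, 0, 0],
    [0, 0, 0],
  ],
  hand=[0.3, 0.33, 0.36, 0.36, 0.36, 0.36],
)

```text
time_s: 6.52
ee_pos: [534.2, -157.5, 114.6]
ee_rot: [180.0, -0.0, 94.3]
force: [0.6, -0.4, 0.5]
gripper_width: 32.8
gripper_force: 0.0
```

>>> apply_moves(
  delta_pos=[
    [0, 0, 0.1],
    [0, 0, 0.3],
    [0, 0, 0.4],
    [0.2, 0.015, 0.4],
    [0.449, 0.034, 0.4],
    [0.449, 0.034, 0.4],
  ],
  rot=[
    [0, 0, 0],
    [0, 0, 0],
    [0, 0, 0],
    [0, 0, 0],
    [0, 0, 0],
    [0, 0, 0],
  ],
  hand=[0.2, 0, 0, 0, 0, 0],
)

```text
time_s: 7.02
ee_pos: [592.8, -153.3, 162.7]
ee_rot: [179.7, 0.0, 94.4]
force: [-0.3, 0.1, -0.0]
gripper_width: 0.6
gripper_force: 0.0
```

```bash
cat > cmp.py <<'E'
import sys
from fit import *
def stack(name,vals,tc=(248,174,312,216),sc=(265,150,329,192)):
    p=np.array([529,-84.2,.0758]); rows=[]
    for n,c in(("top",tc),("side",sc)):
        f=viewer.grab_frame(n)
        a=cv2.convertScaleAbs(f["pixels"][c[1]:c[3],c[0]:c[2],::-1],alpha=1.2)
        r=sum(render(f,p,y,v) for y,v in zip((74,0,-74),vals))[c[1]:c[3],c[0]:c[2]]
        rows.append(np.hstack([a,cv2.cvtColor((r*255).clip(0,255).astype(np.uint8),cv2.COLOR_GRAY2BGR)]))
    cv2.imwrite("pics/"+name,cv2.resize(np.vstack(rows),None,fx=6,fy=6,interpolation=cv2.INTER_CUBIC))
stack(sys.argv[1],[float(x) for x in sys.argv[2:5]])
E
python3 cmp.py c1.png 3.55 0.75 2.09
```

```text
(no output)
```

View pics/c1.png

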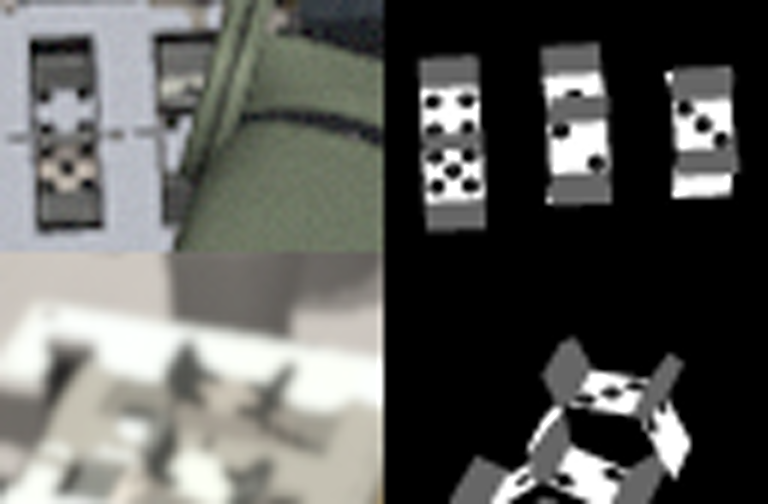

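```bash
python3 - <<'E'
from fit import *
f=viewer.grab_frame("side"); s=env.state(); X=np.array(s["ee_pos"]); print(X)
g=f["pixels"].mean(2).astype(np.float32)
for dx in(-10,-6,0,6,10):
  print(dx,[int(cv2.getRectSubPix(g,(1,1),tuple(float(k) for k in proj(f,X+[dx,0,dz])))[0,0]) for dz in range(-15,50,5)])
E
```

```text
[ 587.45041435 -153.29395809  162.00823741]
-10 [172, 166, 166, 166, 166, 166, 166, 165, 163, 157, 140, 116, 98]
-6 [172, 166, 165, 165, 166, 166, 165, 161, 150, 127, 96, 70, 60]
0 [171, 165, 165, 165, 165, 164, 155, 126, 89, 66, 56, 55, 56]
6 [170, 164, 164, 165, 165, 163, 145, 94, 50, 43, 44, 45, 46]
10 [168, 164, 165, 165, 165, 163, 145, 93, 52, 45, 46, 46, 48]
```

>>> apply_moves(
  delta_pos=[
    [0, 0, -0.2],
    [0, 0, -0.4],
    [0, 0, -0.48],
    [0, 0, -0.53],
    [0, 0, -0.53],
  ],
  rot=[
    [0, 0, 0],
    [0, 0, 0],
    [0, 0, 0],
    [0, 0, 0],
    [0, 0, 0],
  ],
  hand=[0, 0, 0, 0, 0],
)

```text
time_s: 7.58
ee_pos: [586.9, -153.4, 98.1]
ee_rot: [-179.9, -0.0, 94.3]
force: [-0.9, 0.4, 1.1]
gripper_width: 0.2
gripper_force: 0.0
```

>>> apply_moves(
  delta_pos=[
    [0, 0, -0.01],
    [0, 0, -0.02],
    [0, 0, -0.03],
    [0, 0, -0.03],
  ],
  rot=[
    [0, 0, 0],
    [0, 0, 0],
    [0, 0, 0],
    [0, 0, 0],
  ],
  hand=[0, 0, 0, 0],
)

```text
time_s: 7.92
ee_pos: [588.4, -153.6, 96.0]
ee_rot: [179.9, 0.0, 94.3]
force: [-0.0, 1.1, -0.0]
gripper_width: 0.7
gripper_force: 0.0
```

```bash
python3 - <<'E'
from fit import *
X=np.array(env.state()["ee_pos"]);f=viewer.grab_frame("side"); print(X,env.state()["force"])
g=f["pixels"].mean(2).astype(np.float32)
for dx in(-12,-6,0,6,12):
  print(dx,[int(cv2.getRectSubPix(g,(1,1),tuple(float(k) for k in proj(f,X+[dx,0,dz])))[0,0]) for dz in range(-10,50,5)])
E
```

```text
[ 588.40538874 -153.58188094   96.00075993] [ 0.21243965 -0.21520786  0.54441258]
-12 [105, 113, 128, 134, 151, 188, 209, 212, 207, 195, 171, 137]
-6 [113, 119, 130, 135, 157, 191, 201, 180, 147, 110, 74, 53]
0 [126, 126, 132, 137, 153, 163, 134, 86, 58, 51, 50, 51]
6 [143, 144, 158, 167, 169, 142, 86, 41, 34, 35, 34, 35]
12 [179, 184, 181, 170, 159, 132, 83, 60, 66, 69, 65, 60]
```

>>> apply_moves(
  delta_pos=[
    [0, 0, -0.01],
    [0, 0, -0.02],
    [0, 0, -0.02],
  ],
  rot=[
    [0, 0, 0],
    [0, 0, 0],
    [0, 0, 0],
  ],
  hand=[0, 0, 0],
)

```text
time_s: 8.22
ee_pos: [587.9, -153.4, 92.8]
ee_rot: [-180.0, -0.0, 94.3]
force: [0.0, -0.1, -0.3]
gripper_width: 0.3
gripper_force: 0.0
```

>>> apply_moves(
  delta_pos=[
    [0, 0, -0.01],
    [0, 0, -0.02],
    [0, 0, -0.02],
  ],
  rot=[
    [0, 0, 0],
    [0, 0, 0],
    [0, 0, 0],
  ],
  hand=[0, 0, 0],
)

```text
time_s: 8.47
ee_pos: [587.9, -153.4, 90.3]
ee_rot: [-180.0, -0.0, 94.3]
force: [0.1, -1.1, -0.6]
gripper_width: 0.8
gripper_force: 0.0
```

>>> apply_moves(
  delta_pos=[
    [0, 0, 0.045],
    [-0.05, -0.004, 0.045],
    [-0.1, -0.008, 0.045],
    [-0.15, -0.011, 0.045],
    [-0.2, -0.015, 0.045],
    [-0.25, -0.019, 0.045],
    [-0.25, -0.019, 0.045],
  ],
  rot=[
    [0, 0, 0],
    [0, 0, 0],
    [0, 0, 0],
    [0, 0, 0],
    [0, 0, 0],
    [0, 0, 0],
    [0, 0, 0],
  ],
  hand=[0, 0, 0, 0, 0, 0, 0],
)

```text
time_s: 9.05
ee_pos: [560.9, -155.6, 99.1]
ee_rot: [179.4, 0.0, 94.3]
force: [3.6, 3.5, 9.0]
gripper_width: 0.4
gripper_force: 4.9
```

```bash
python3 - <<'E'
from h import *
f=viewer.grab_frame("side"); a=cv2.resize(f["pixels"][135:195,265:345,::-1],None,fx=9,fy=9,interpolation=cv2.INTER_CUBIC)
cv2.imwrite("pics/s4.png",a); s=env.state(); print(s["ee_pos"],s["force"],s["gripper_width"])
E
```

```text
[ 560.84423162 -155.60148089   99.06551794] [2.85006304 2.61016408 9.55825341] 0.015453117429502932
```

View pics/s4.png

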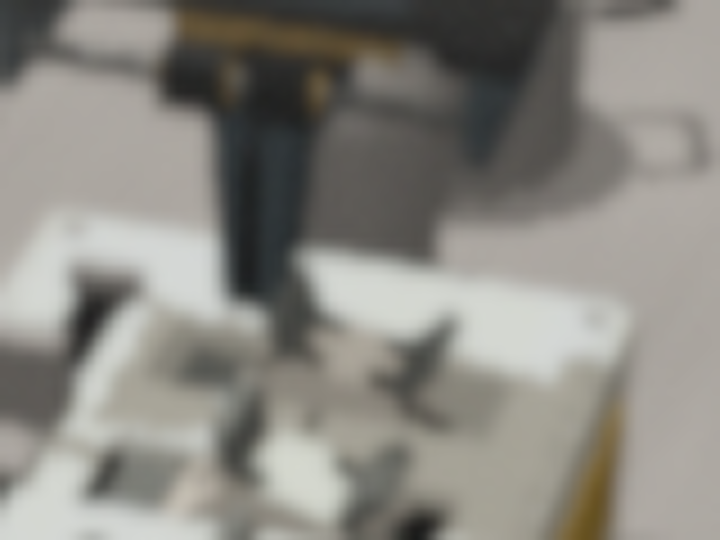

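>>> apply_moves(
  delta_pos=[
    [0, 0, 0.06],
    [0, 0, 0.06],
    [0, 0, 0.06],
  ],
  rot=[
    [0, 0, 0],
    [0, 0, 0],
    [0, 0, 0],
  ],
  hand=[0, 0, 0],
)

```text
time_s: 9.35
ee_pos: [557.4, -155.9, 103.3]
ee_rot: [-180.0, 0.0, 94.3]
force: [-0.6, -0.4, -0.6]
gripper_width: 0.6
gripper_force: 0.0
```

>>> apply_moves(
  delta_pos=[
    [-0.04, -0.003, 0],
    [-0.08, -0.006, 0],
    [-0.08, -0.006, 0],
  ],
  rot=[
    [0, 0, 0],
    [0, 0, 0],
    [0, 0, 0],
  ],
  hand=[0, 0, 0],
)

```text
time_s: 9.6
ee_pos: [546.6, -156.4, 102.5]
ee_rot: [-179.9, -0.0, 94.3]
force: [-1.2, 0.2, 0.3]
gripper_width: 0.6
gripper_force: 0.0
```

>>> apply_moves(
  delta_pos=[
    [-0.04, -0.003, 0],
    [-0.08, -0.006, 0],
    [-0.08, -0.006, 0],
  ],
  rot=[
    [0, 0, 0],
    [0, 0, 0],
    [0, 0, 0],
  ],
  hand=[0, 0, 0],
)

```text
time_s: 9.85
ee_pos: [537.6, -157.2, 103.0]
ee_rot: [-179.9, -0.0, 94.3]
force: [0.8, -0.0, 0.5]
gripper_width: 0.3
gripper_force: 0.0
```

>>> apply_moves(
  delta_pos=[
    [-0.03, -0.002, 0],
    [-0.03, -0.002, -0.01],
    [-0.03, -0.002, -0.02],
    [-0.03, -0.002, -0.02],
    [-0.03, -0.002, -0.02],
    [-0.03, -0.002, -0.02],
    [-0.03, -0.002, -0.02],
    [-0.03, -0.002, -0.02],
    [-0.03, -0.002, -0.02],
  ],
  rot=[
    [0, 0, 0],
    [0, 0, 0],
    [0, 0, 0],
    [0, 0, 0],
    [0, 0, 0],
    [0, 0, 0],
    [0, 0, 0],
    [0, 0, 0],
    [0, 0, 0],
  ],
  hand=[0, 0, 0, 0.1, 0.15, 0.2, 0.25, 0.25, 0.25],
)

```text
time_s: 10.6
ee_pos: [535.7, -157.4, 100.9]
ee_rot: [179.9, 0.0, 94.3]
force: [0.1, -0.7, -0.1]
gripper_width: 22.5
gripper_force: 0.0
```

>>> apply_moves(
  delta_pos=[
    [0, 0, 0],
    [0, 0, 0],
    [0, 0, 0],
    [0, 0, 0],
  ],
  rot=[
    [0, 0, 0],
    [0, 0, 0],
    [0, 0, 0],
    [0, 0, 0],
  ],
  hand=[0.3, 0.36, 0.36, 0.36],
)

```text
time_s: 10.93
ee_pos: [535.4, -157.4, 100.8]
ee_rot: [180.0, 0.0, 94.3]
force: [0.5, -0.2, 0.9]
gripper_width: 33.1
gripper_force: 0.0
```

>>> apply_moves(
  delta_pos=[
    [0, 0, 0],
    [0, 0, 0],
    [0, 0, 0],
    [0, 0, 0],
  ],
  rot=[
    [0, 0, 0],
    [0, 0, 0],
    [0, 0, 0],
    [0, 0, 0],
  ],
  hand=[0.36, 0.36, 0.36, 0.36],
)

```text
time_s: 11.27
ee_pos: [535.3, -157.4, 100.8]
ee_rot: [180.0, 0.0, 94.3]
force: [-0.5, 0.2, 0.9]
gripper_width: 33.2
gripper_force: 0.0
```

```bash
cat > sd.py <<'E'
from fit import *
import sys
# silhouettes of lugs in side view: compare by gradient-free colour classes: dark lug pixels vs rendered lugs
def lugfit(f,p,yc,vs,draw=None):
    g=cv2.cvtColor(f["pixels"],cv2.COLOR_RGB2GRAY).astype(float)
    out=[]
    for v in vs:
        r=render(f,p,yc,v); lug=(abs(r-.4)<.08); face=(r>.6)
        out.append(g[face].mean()-g[lug].mean() if lug.sum()>3 and face.sum()>3 else -99)
    return np.array(out)
if __name__=="__main__":
    f=viewer.grab_frame("side"); p=np.array([529,-84.2,.0758]); vs=np.arange(-.52,.53,.05)
    for yc in(74,0,-74):
        s=lugfit(f,p,yc,vs); print(yc,list(zip(vs.round(2).tolist(),s.round().astype(int).tolist())))
E
python3 sd.py
```

```text
74 [(-0.52, 30), (-0.47, 21), (-0.42, 9), (-0.37, -2), (-0.32, -14), (-0.27, -19), (-0.22, -38), (-0.17, -42), (-0.12, -43), (-0.07, -40), (-0.02, -33), (0.03, -26), (0.08, -14), (0.13, -8), (0.18, -1), (0.23, 11), (0.28, 24), (0.33, 33), (0.38, 41), (0.43, 43), (0.48, 41)]
0 [(-0.52, 24), (-0.47, 35), (-0.42, 42), (-0.37, 50), (-0.32, 54), (-0.27, 49), (-0.22, 56), (-0.17, 46), (-0.12, 34), (-0.07, 20), (-0.02, 6), (0.03, -5), (0.08, -24), (0.13, -27), (0.18, -27), (0.23, -24), (0.28, -8), (0.33, -1), (0.38, 3), (0.43, 7), (0.48, 17)]
-74 [(-0.52, -26), (-0.47, -22), (-0.42, -21), (-0.37, -12), (-0.32, -8), (-0.27, 0), (-0.22, 17), (-0.17, 27), (-0.12, 30), (-0.07, 30), (-0.02, 25), (0.03, 13), (0.08, -1), (0.13, -10), (0.18, -16), (0.23, -19), (0.28, -26), (0.33, -31), (0.38, -38), (0.43, -40), (0.48, -35)]
```

>>> apply_moves(
  delta_pos=[
    [0, 0, 0.15],
    [0, 0, 0.35],
    [-0.1, 0.4, 0.5],
    [-0.2, 0.7, 0.5],
    [-0.35, 1, 0.5],
    [-0.35, 1, 0.5],
  ],
  rot=[
    [0, 0, 0],
    [0, 0, 0],
    [0, 0, 0],
    [0, 0, 0],
    [0, 0, 0],
    [0, 0, 0],
  ],
  hand=[0.3, 0, 0, 0, 0, 0],
)

```text
time_s: 11.82
ee_pos: [490.3, -33.0, 161.3]
ee_rot: [-179.9, -0.2, 94.5]
force: [-0.2, 0.9, -0.2]
gripper_width: 0.6
gripper_force: 0.0
```

```bash
python3 sd.py | tail -1; cat >> sd.py <<'E'
    g=viewer.grab_frame("top")
    vs=np.arange(-.35,5.6,.05)
    for yc in(74,0,-74):
        s=score(g,p,yc,vs,(-1,0,1)); i=np.argsort(-s)[:5]; print(yc,vs[i].round(2),s[i].round(2))
E
python3 sd.py | tail -3; python3 cmp.py c2.png 3.55 0.75 3.1; python3 -c "
from h import *
print(env.state()['ee_pos'])"
```

```text
-74 [(-0.52, 3), (-0.47, 8), (-0.42, 2), (-0.37, 5), (-0.32, 4), (-0.27, 4), (-0.22, 22), (-0.17, 15), (-0.12, 12), (-0.07, -1), (-0.02, -17), (0.03, -36), (0.08, -54), (0.13, -62), (0.18, -68), (0.23, -60), (0.28, -57), (0.33, -39), (0.38, -30), (0.43, -21), (0.48, -3)]
74 [3.75 4.8  3.7  3.8  4.85] [0.08 0.08 0.07 0.07 0.07]
0 [3.9  3.85 3.95 2.85 3.8 ] [0.12 0.1  0.09 0.08 0.08]
-74 [0.8  2.9  0.75 0.85 2.95] [0.45 0.44 0.43 0.4  0.4 ]
[493.9687781  -38.33129939 160.78869489]
```

View pics/c2.png

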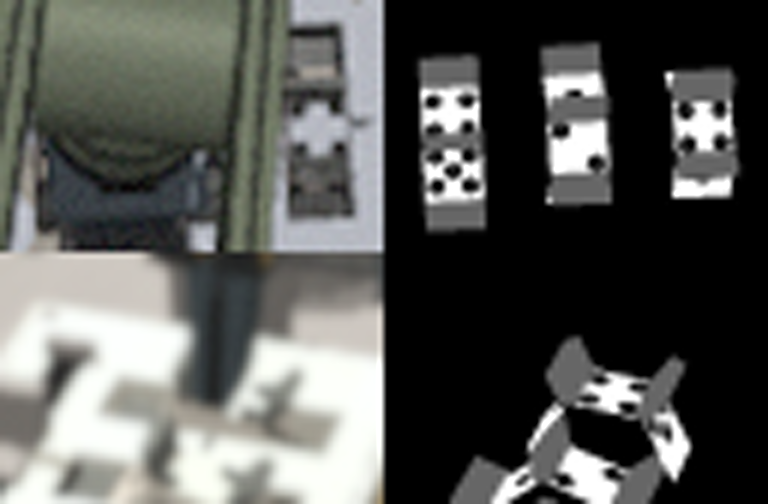

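>>> apply_moves(
  delta_pos=[
    [0, 0.213, 0],
    [0, 0.213, -0.2],
    [0, 0.213, -0.4],
    [0, 0.213, -0.55],
    [0, 0.213, -0.615],
    [0, 0.213, -0.615],
    [0, 0.213, -0.615],
  ],
  rot=[
    [0, 0, 0],
    [0, 0, 0],
    [0, 0, 0],
    [0, 0, 0],
    [0, 0, 0],
    [0, 0, 0],
    [0, 0, 0],
  ],
  hand=[0, 0, 0, 0, 0, 0, 0],
)

```text
time_s: 12.65
ee_pos: [493.9, -12.7, 87.1]
ee_rot: [180.0, 0.0, 94.3]
force: [0.8, 0.3, 0.3]
gripper_width: 0.2
gripper_force: 0.0
```

>>> apply_moves(
  delta_pos=[
    [0.05, 0.004, 0],
    [0.1, 0.008, 0],
    [0.15, 0.011, 0],
    [0.2, 0.015, 0],
    [0.2, 0.015, 0],
  ],
  rot=[
    [0, 0, 0],
    [0, 0, 0],
    [0, 0, 0],
    [0, 0, 0],
    [0, 0, 0],
  ],
  hand=[0, 0, 0, 0, 0],
)

```text
time_s: 13.07
ee_pos: [519.2, -10.0, 87.4]
ee_rot: [179.9, 0.0, 94.3]
force: [-0.4, -0.3, 0.4]
gripper_width: 0.5
gripper_force: 0.0
```

```bash
python3 sd.py | head -1; python3 -c "
from h import *
print(env.state()['ee_pos'],env.state()['force'])"
```

```text
74 [(-0.52, 28), (-0.47, 33), (-0.42, 29), (-0.37, 27), (-0.32, 21), (-0.27, 14), (-0.22, 8), (-0.17, -11), (-0.12, -24), (-0.07, -45), (-0.02, -51), (0.03, -60), (0.08, -69), (0.13, -71), (0.18, -66), (0.23, -54), (0.28, -22), (0.33, -6), (0.38, 8), (0.43, 14), (0.48, 29)]
[517.98064955  -9.89932947  87.08566162] [ 1.03637563  0.35444684 -0.38520129]
```

>>> apply_moves(
  delta_pos=[
    [0.04, 0.003, 0],
    [0.08, 0.006, 0],
    [0.11, 0.008, 0],
    [0.11, 0.008, 0],
  ],
  rot=[
    [0, 0, 0],
    [0, 0, 0],
    [0, 0, 0],
    [0, 0, 0],
  ],
  hand=[0, 0, 0, 0],
)

```text
time_s: 13.5
ee_pos: [531.2, -9.0, 86.8]
ee_rot: [180.0, -0.0, 94.3]
force: [-0.0, -0.2, 0.2]
gripper_width: 0.8
gripper_force: 0.1
```

```bash
python3 sd.py | head -1; python3 -c "
from h import *
print(env.state()['ee_pos'],env.state()['force'])"; python3 cmp.py c3.png 4.1 0.75 2.95
```

```text
74 [(-0.52, 6), (-0.47, 10), (-0.42, 14), (-0.37, 20), (-0.32, 23), (-0.27, 27), (-0.22, 32), (-0.17, 35), (-0.12, 35), (-0.07, 32), (-0.02, 27), (0.03, 16), (0.08, -11), (0.13, -21), (0.18, -29), (0.23, -31), (0.28, -23), (0.33, -17), (0.38, -21), (0.43, -20), (0.48, -4)]
[531.27266122  -9.06735749  87.06969453] [1.64768702 0.85916689 0.09910261]
```

View pics/c3.png

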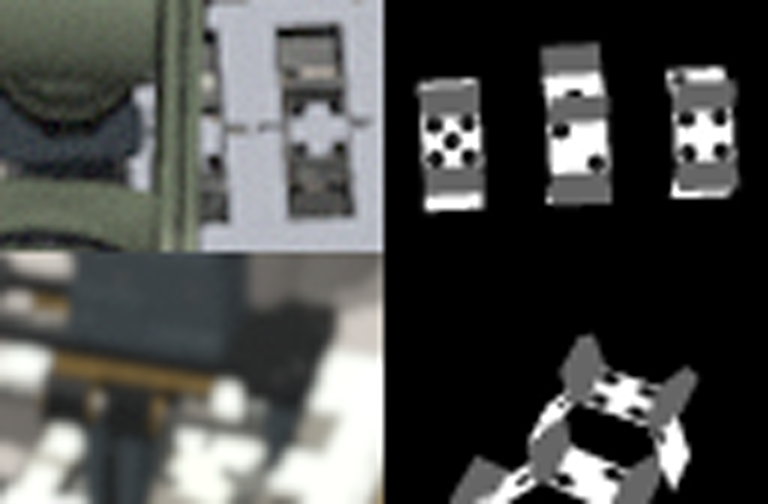

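>>> apply_moves(
  delta_pos=[
    [-0.06, -0.005, 0],
    [-0.06, -0.005, 0],
    [-0.06, -0.005, 0],
    [-0.06, -0.005, 0],
    [-0.06, -0.005, 0],
    [-0.06, -0.005, 0],
    [-0.06, -0.005, 0],
    [-0.06, -0.005, 0],
  ],
  rot=[
    [0, 0, 0],
    [0, 0, 0],
    [0, 0, 0],
    [0, 0, 0],
    [0, 0, 0],
    [0, 0, 0],
    [0, 0, 0],
    [0, 0, 0],
  ],
  hand=[0, 0.1, 0.2, 0.26, 0.3, 0.33, 0.33, 0.33],
)

```text
time_s: 14.37
ee_pos: [522.5, -9.7, 86.8]
ee_rot: [-179.9, -0.0, 94.3]
force: [-3.5, 0.6, 1.7]
gripper_width: 24.4
gripper_force: 3.1
```

```bash
python3 sd.py | head -1; python3 -c "
from h import *
print(env.state()['ee_pos'],env.state()['force'],env.state()['gripper_width'])"
```

```text
74 [(-0.52, -15), (-0.47, -17), (-0.42, -16), (-0.37, -12), (-0.32, -10), (-0.27, -3), (-0.22, 3), (-0.17, 13), (-0.12, 20), (-0.07, 29), (-0.02, 36), (0.03, 41), (0.08, 34), (0.13, 34), (0.18, 26), (0.23, 25), (0.28, 10), (0.33, 4), (0.38, -7), (0.43, -15), (0.48, -15)]
[522.74826938  -9.70378182  86.92506879] [-3.24772852 -0.22223355  1.94725966] 24.579382167084674
```

>>> apply_moves(
  delta_pos=[
    [0, 0, 0],
    [0, 0, 0],
    [0, 0, 0],
    [0, 0, 0],
  ],
  rot=[
    [0, 0, 0],
    [0, 0, 0],
    [0, 0, 0],
    [0, 0, 0],
  ],
  hand=[0.36, 0.4, 0.4, 0.4],
)

```text
time_s: 14.8
ee_pos: [523.2, -9.7, 87.1]
ee_rot: [180.0, -0.0, 94.3]
force: [-3.7, -0.9, 3.1]
gripper_width: 25.0
gripper_force: 3.3
```

>>> apply_moves(
  delta_pos=[
    [0, 0, 0],
    [0, 0, 0],
    [0, 0, 0],
    [0, 0, 0.3],
    [-0.02, -0.2, 0.38],
    [-0.052, -0.45, 0.38],
    [-0.052, -0.628, 0.38],
    [-0.052, -0.628, 0.2],
    [-0.052, -0.628, 0],
    [-0.052, -0.628, 0],
  ],
  rot=[
    [0, 0, 0],
    [0, 0, 0],
    [0, 0, 0],
    [0, 0, 0],
    [0, 0, 0],
    [0, 0, 0],
    [0, 0, 0],
    [0, 0, 0],
    [0, 0, 0],
    [0, 0, 0],
  ],
  hand=[0.2, 0.05, 0, 0, 0, 0, 0, 0, 0, 0],
)

```text
time_s: 15.63
ee_pos: [515.0, -85.1, 83.5]
ee_rot: [-179.7, -0.1, 94.3]
force: [-0.6, -0.0, -0.1]
gripper_width: 0.5
gripper_force: 0.0
```

>>> apply_moves(
  delta_pos=[
    [0.05, 0.004, 0],
    [0.1, 0.008, 0],
    [0.1, 0.008, 0],
    [0.1, 0.008, 0],
    [0.1, 0.008, 0],
    [0.1, 0.008, 0],
    [0.1, 0.008, 0],
    [0.1, 0.008, 0],
    [0.1, 0.008, 0],
    [0.1, 0.008, 0],
  ],
  rot=[
    [0, 0, 0],
    [0, 0, 0],
    [0, 0, 0],
    [0, 0, 0],
    [0, 0, 0],
    [0, 0, 0],
    [0, 0, 0],
    [0, 0, 0],
    [0, 0, 0],
    [0, 0, 0],
  ],
  hand=[0, 0.05, 0.1, 0.2, 0.26, 0.32, 0.36, 0.36, 0.36, 0.36],
)

```text
time_s: 16.47
ee_pos: [529.0, -83.9, 87.4]
ee_rot: [180.0, -0.0, 94.3]
force: [-3.2, 1.0, 3.8]
gripper_width: 24.8
gripper_force: 3.5
```

```bash
cat > st.py <<'E'
from sd import *
f=viewer.grab_frame("side"); p=np.array([529,-84.2,.0758]); vs=np.arange(-.52,.53,.04)
for n,yc in(("L",74),("M",0),("R",-74)):
    s=lugfit(f,p,yc,vs); i=s.argmax(); w=np.clip(s-s.max()+15,0,None); print(n,vs[i].round(2),s[i].round(),"mean",round((w*vs).sum()/w.sum(),3))
s=env.state(); print(s["ee_pos"].round(1) if hasattr(s["ee_pos"],"round") else s["ee_pos"],s["gripper_width"],s["time_s"])
E
python3 st.py
```

```text
L -0.0 46.0 mean -0.019
M 0.04 52.0 mean 0.066
R -0.48 40.0 mean -0.22
[529.  -84.   87.4] 25.17832387398155 16.5167
```

>>> apply_moves(
  delta_pos=[
    [0, 0, 0],
    [0, 0, 0],
    [0, 0, 0],
    [0, 0, 0.3],
    [-0.2, -0.015, 0.38],
    [-0.4, -0.03, 0.38],
    [-0.4, -0.03, 0.2],
    [-0.4, -0.03, 0],
    [-0.4, -0.03, 0],
  ],
  rot=[
    [0, 0, 0],
    [0, 0, 0],
    [0, 0, 0],
    [0, 0, 0],
    [0, 0, 0],
    [0, 0, 0],
    [0, 0, 0],
    [0, 0, 0],
    [0, 0, 0],
  ],
  hand=[0.2, 0.05, 0, 0, 0, 0, 0, 0, 0],
)

```text
time_s: 17.27
ee_pos: [478.4, -87.3, 83.8]
ee_rot: [-179.7, -0.1, 94.3]
force: [-1.1, -0.1, -2.2]
gripper_width: 0.4
gripper_force: 0.0
```

>>> apply_moves(
  delta_pos=[
    [0.06, 0.004, 0],
    [0.12, 0.009, 0],
    [0.18, 0.014, 0],
    [0.24, 0.018, 0],
    [0.3, 0.023, 0],
    [0.36, 0.027, 0],
    [0.41, 0.031, 0],
    [0.44, 0.033, 0],
    [0.44, 0.033, 0],
  ],
  rot=[
    [0, 0, 0],
    [0, 0, 0],
    [0, 0, 0],
    [0, 0, 0],
    [0, 0, 0],
    [0, 0, 0],
    [0, 0, 0],
    [0, 0, 0],
    [0, 0, 0],
  ],
  hand=[0, 0, 0, 0, 0, 0, 0, 0, 0],
)

```text
time_s: 18.02
ee_pos: [534.9, -83.6, 86.7]
ee_rot: [180.0, -0.0, 94.3]
force: [-0.5, -0.5, 0.6]
gripper_width: 0.4
gripper_force: 0.0
```

>>> apply_moves(
  delta_pos=[
    [-0.04, -0.003, 0],
    [-0.04, -0.003, 0],
    [-0.04, -0.003, 0],
    [-0.04, -0.003, 0],
    [-0.04, -0.003, 0],
    [-0.04, -0.003, 0],
    [-0.04, -0.003, 0],
    [-0.04, -0.003, 0],
    [-0.04, -0.003, 0],
  ],
  rot=[
    [0, 0, 0],
    [0, 0, 0],
    [0, 0, 0],
    [0, 0, 0],
    [0, 0, 0],
    [0, 0, 0],
    [0, 0, 0],
    [0, 0, 0],
    [0, 0, 0],
  ],
  hand=[0, 0.1, 0.2, 0.26, 0.32, 0.36, 0.36, 0.36, 0.36],
)

```text
time_s: 18.77
ee_pos: [528.8, -84.1, 87.1]
ee_rot: [-180.0, -0.0, 94.3]
force: [-2.5, -0.4, 2.1]
gripper_width: 25.3
gripper_force: 3.1
```

```bash
python3 st.py
```

```text
L -0.0 46.0 mean -0.019
M 0.04 52.0 mean 0.05
R 0.52 39.0 mean -0.205
[528.8 -84.1  87.1] 24.68470360783143 18.8167
```

>>> apply_moves(
  delta_pos=[
    [0, 0, 0],
    [0, 0, 0],
    [0, 0, 0],
    [0, 0, 0.3],
    [0.1, -0.2, 0.38],
    [0.25, -0.45, 0.38],
    [0.362, -0.592, 0.38],
    [0.362, -0.592, 0.2],
    [0.362, -0.592, 0],
    [0.362, -0.592, 0],
  ],
  rot=[
    [0, 0, 0],
    [0, 0, 0],
    [0, 0, 0],
    [0, 0, 0],
    [0, 0, 0],
    [0, 0, 0],
    [0, 0, 0],
    [0, 0, 0],
    [0, 0, 0],
    [0, 0, 0],
  ],
  hand=[0.2, 0.05, 0, 0, 0, 0, 0, 0, 0, 0],
)

```text
time_s: 19.65
ee_pos: [570.3, -154.8, 82.7]
ee_rot: [-179.6, -0.1, 94.3]
force: [-0.5, -0.0, -0.8]
gripper_width: 0.5
gripper_force: 0.0
```

>>> apply_moves(
  delta_pos=[
    [-0.06, -0.004, 0],
    [-0.12, -0.009, 0],
    [-0.18, -0.014, 0],
    [-0.24, -0.018, 0],
    [-0.29, -0.022, 0],
    [-0.33, -0.025, 0],
    [-0.349, -0.026, 0],
    [-0.349, -0.026, 0],
  ],
  rot=[
    [0, 0, 0],
    [0, 0, 0],
    [0, 0, 0],
    [0, 0, 0],
    [0, 0, 0],
    [0, 0, 0],
    [0, 0, 0],
    [0, 0, 0],
  ],
  hand=[0, 0, 0, 0, 0, 0, 0, 0],
)

```text
time_s: 20.32
ee_pos: [529.6, -158.3, 87.1]
ee_rot: [-180.0, 0.0, 94.3]
force: [-0.1, 0.0, -0.1]
gripper_width: 0.4
gripper_force: 0.0
```

>>> apply_moves(
  delta_pos=[
    [0.033, 0.0025, 0],
    [0.033, 0.0025, 0],
    [0.033, 0.0025, 0],
    [0.033, 0.0025, 0],
    [0.033, 0.0025, 0],
    [0.033, 0.0025, 0],
    [0.033, 0.0025, 0],
    [0.033, 0.0025, 0],
    [0.033, 0.0025, 0],
  ],
  rot=[
    [0, 0, 0],
    [0, 0, 0],
    [0, 0, 0],
    [0, 0, 0],
    [0, 0, 0],
    [0, 0, 0],
    [0, 0, 0],
    [0, 0, 0],
    [0, 0, 0],
  ],
  hand=[0, 0.1, 0.2, 0.26, 0.32, 0.36, 0.36, 0.36, 0.36],
)

```text
time_s: 21.07
ee_pos: [534.9, -158.0, 87.2]
ee_rot: [180.0, 0.0, 94.3]
force: [2.4, 0.3, 0.3]
gripper_width: 24.8
gripper_force: 2.7
```

```bash
python3 st.py
```

```text
L -0.0 41.0 mean -0.014
M 0.04 56.0 mean 0.007
R 0.04 46.0 mean 0.03
[ 534.8 -158.    87.1] 24.695863199878776 21.1167
```

Second right stroke.

>>> apply_moves(
  delta_pos=[
    [0, 0, 0],
    [0, 0, 0],
    [0, 0, 0],
    [0, 0, 0.3],
    [0.2, 0.015, 0.38],
    [0.4, 0.03, 0.38],
    [0.4, 0.03, 0.2],
    [0.4, 0.03, 0],
    [0.4, 0.03, 0],
  ],
  rot=[
    [0, 0, 0],
    [0, 0, 0],
    [0, 0, 0],
    [0, 0, 0],
    [0, 0, 0],
    [0, 0, 0],
    [0, 0, 0],
    [0, 0, 0],
    [0, 0, 0],
  ],
  hand=[0.2, 0.05, 0, 0, 0, 0, 0, 0, 0],
)

```text
time_s: 21.87
ee_pos: [578.6, -153.3, 82.4]
ee_rot: [-179.4, -0.2, 94.3]
force: [-1.4, -0.1, -0.9]
gripper_width: 0.4
gripper_force: 0.0
```

>>> apply_moves(
  delta_pos=[
    [-0.06, -0.004, 0],
    [-0.12, -0.009, 0],
    [-0.18, -0.014, 0],
    [-0.24, -0.018, 0],
    [-0.3, -0.023, 0],
    [-0.36, -0.027, 0],
    [-0.41, -0.031, 0],
    [-0.44, -0.033, 0],
    [-0.44, -0.033, 0],
  ],
  rot=[
    [0, 0, 0],
    [0, 0, 0],
    [0, 0, 0],
    [0, 0, 0],
    [0, 0, 0],
    [0, 0, 0],
    [0, 0, 0],
    [0, 0, 0],
    [0, 0, 0],
  ],
  hand=[0, 0, 0, 0, 0, 0, 0, 0, 0],
)

```text
time_s: 22.62
ee_pos: [528.2, -158.3, 86.8]
ee_rot: [-179.9, -0.0, 94.3]
force: [-0.7, -0.2, -1.2]
gripper_width: 0.6
gripper_force: 0.0
```

>>> apply_moves(
  delta_pos=[
    [0.04, 0.003, 0],
    [0.04, 0.003, 0],
    [0.04, 0.003, 0],
    [0.04, 0.003, 0],
    [0.04, 0.003, 0],
    [0.04, 0.003, 0],
    [0.04, 0.003, 0],
    [0.04, 0.003, 0],
    [0.04, 0.003, 0],
  ],
  rot=[
    [0, 0, 0],
    [0, 0, 0],
    [0, 0, 0],
    [0, 0, 0],
    [0, 0, 0],
    [0, 0, 0],
    [0, 0, 0],
    [0, 0, 0],
    [0, 0, 0],
  ],
  hand=[0, 0.1, 0.2, 0.26, 0.32, 0.36, 0.36, 0.36, 0.36],
)

```text
time_s: 23.37
ee_pos: [534.9, -157.9, 87.2]
ee_rot: [180.0, 0.0, 94.3]
force: [2.3, 1.0, -0.8]
gripper_width: 24.9
gripper_force: 2.6
```

```bash
python3 st.py
```

```text
L -0.0 40.0 mean -0.014
M 0.04 56.0 mean 0.006
R 0.04 45.0 mean 0.035
[ 534.9 -158.    87.2] 24.72808931408296 23.4167
```

>>> apply_moves(
  delta_pos=[
    [0, 0, 0],
    [0, 0, 0],
    [0, 0, 0],
    [0, 0, 0.35],
    [0, 0, 0.7],
    [-0.2, -0.3, 0.75],
    [-0.5, -0.6, 0.75],
    [-0.8, -1, 0.75],
    [-0.8, -1, 0.75],
  ],
  rot=[
    [0, 0, 0],
    [0, 0, 0],
    [0, 0, 0],
    [0, 0, 0],
    [0, 0, 0],
    [0, 0, 0],
    [0, 0, 0],
    [0, 0, 0],
    [0, 0, 0],
  ],
  hand=[0.2, 0.05, 0, 0, 0, 0, 0, 0, 0],
)

```text
time_s: 24.17
ee_pos: [435.6, -279.4, 177.2]
ee_rot: [-179.9, 0.0, 94.3]
force: [0.2, -0.2, 0.3]
gripper_width: 0.8
gripper_force: 0.0
```

>>> apply_moves(
  delta_pos=[
    [-0.3, -0.3, 0],
    [-0.5, -0.6, 0],
    [-0.8, -1, 0],
    [-0.8, -1, 0],
  ],
  rot=[
    [0, 0, 0],
    [0, 0, 0],
    [0, 0, 0],
    [0, 0, 0],
  ],
  hand=[0, 0, 0, 0],
)

```text
time_s: 24.5
ee_pos: [339.5, -399.7, 176.9]
ee_rot: [-179.9, -0.0, 94.2]
force: [0.0, -0.2, -0.1]
gripper_width: 0.4
gripper_force: 0.0
```

```bash
python3 st.py; python3 sd.py | tail -3; python3 - <<'E'
from fit import *
f=viewer.grab_frame("top"); g=viewer.grab_frame("side"); p=np.array([529,-84.2,.0758])
for c in (f,g):
  r=spotter.landmark_of(c,"slide_tab")[:2]
  for q in r:
    d=atz(c,q["position"],135)[:2]-p[:2]; print(q["score"],np.cos(p[2])*d[0]+np.sin(p[2])*d[1],-np.sin(p[2])*d[0]+np.cos(p[2])*d[1])
E
python3 cmp.py c4.png 4.19 2.09 1.05
```

```text
L -0.0 40.0 mean -0.014
M 0.04 51.0 mean 0.014
R 0.04 44.0 mean 0.013
[ 337.3 -403.2  176.7] 0.22182680979508834 24.55
74 [ 0.8  -0.25 -0.1   0.95  0.9 ] [0.33 0.33 0.32 0.31 0.31]
0 [ 2.3   2.05  1.   -0.05  2.  ] [0.37 0.37 0.36 0.36 0.35]
-74 [1.   0.95 1.05 1.1  0.9 ] [0.36 0.35 0.34 0.31 0.31]
0.55 96.37632194092382 -20.44805857729127
```

View pics/c4.png

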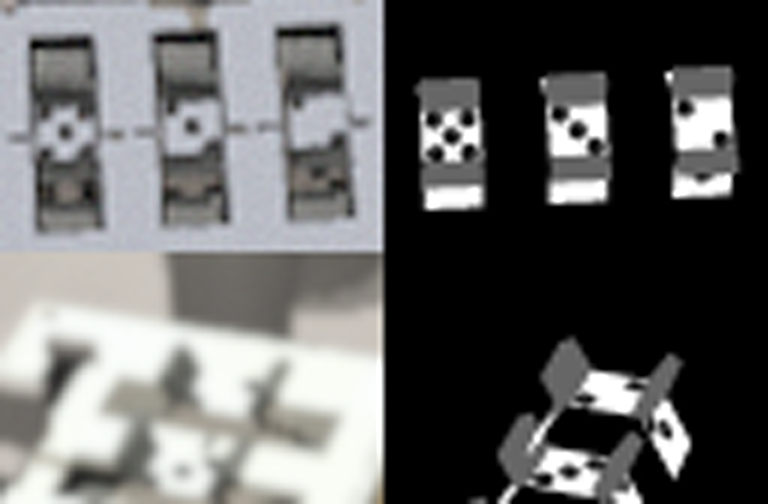

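>>> apply_moves(
  delta_pos=[
    [0.3, 0.28, 0],
    [0.6, 0.55, 0],
    [0.794, 0.733, 0],
    [0.794, 0.733, 0],
  ],
  rot=[
    [0, 0, 0],
    [0, 0, 0],
    [0, 0, 0],
    [0, 0, 0],
  ],
  hand=[0, 0, 0, 0],
)

```text
time_s: 25.28
ee_pos: [442.3, -305.2, 177.0]
ee_rot: [179.8, -0.1, 94.7]
force: [-0.2, -0.0, 0.8]
gripper_width: 0.3
gripper_force: 0.0
```

>>> apply_moves(
  delta_pos=[
    [0.3, 0.28, 0],
    [0.6, 0.55, 0],
    [0.794, 0.733, 0],
    [0.794, 0.733, 0],
  ],
  rot=[
    [0, 0, 0],
    [0, 0, 0],
    [0, 0, 0],
    [0, 0, 0],
  ],
  hand=[0, 0, 0, 0],
)

```text
time_s: 25.62
ee_pos: [537.6, -217.0, 176.8]
ee_rot: [179.8, -0.1, 94.7]
force: [0.2, -0.3, 0.1]
gripper_width: 0.5
gripper_force: 0.0
```

>>> apply_moves(
  delta_pos=[
    [0.3, 0.28, 0],
    [0.6, 0.55, 0],
    [0.794, 0.733, 0],
    [0.794, 0.733, 0],
    [0.794, 0.733, 0],
  ],
  rot=[
    [0, 0, 0],
    [0, 0, 0],
    [0, 0, 0],
    [0, 0, 0],
    [0, 0, 0],
  ],
  hand=[0, 0, 0, 0, 0],
)

```text
time_s: 26.03
ee_pos: [629.5, -131.8, 176.2]
ee_rot: [-180.0, -0.0, 94.6]
force: [-0.7, -0.3, 0.1]
gripper_width: 0.3
gripper_force: 0.0
```

>>> apply_moves(
  delta_pos=[
    [-0.045, -0.06, 0],
    [-0.045, -0.06, -0.2],
    [-0.045, -0.06, -0.45],
    [-0.045, -0.06, -0.7],
    [-0.045, -0.06, -0.78],
    [-0.045, -0.06, -0.78],
    [-0.045, -0.06, -0.78],
  ],
  rot=[
    [0, 0, 0],
    [0, 0, 0],
    [0, 0, 0],
    [0, 0, 0],
    [0, 0, 0],
    [0, 0, 0],
    [0, 0, 0],
  ],
  hand=[0, 0, 0, 0, 0, 0, 0],
)

```text
time_s: 26.62
ee_pos: [622.6, -142.6, 84.3]
ee_rot: [180.0, 0.0, 94.3]
force: [-0.4, -0.2, -0.1]
gripper_width: 0.7
gripper_force: 0.0
```

>>> apply_moves(
  delta_pos=[
    [-0.006, 0.08, 0],
    [-0.012, 0.16, 0],
    [-0.018, 0.24, 0],
    [-0.024, 0.32, 0],
    [-0.03, 0.4, 0],
    [-0.036, 0.48, 0],
    [-0.041, 0.54, 0],
    [-0.041, 0.54, 0],
  ],
  rot=[
    [0, 0, 0],
    [0, 0, 0],
    [0, 0, 0],
    [0, 0, 0],
    [0, 0, 0],
    [0, 0, 0],
    [0, 0, 0],
    [0, 0, 0],
  ],
  hand=[0, 0, 0, 0, 0, 0, 0, 0],
)

```text
time_s: 27.28
ee_pos: [617.9, -74.4, 83.5]
ee_rot: [-180.0, -0.1, 94.4]
force: [1.0, 0.4, 0.4]
gripper_width: 0.3
gripper_force: 0.0
```

>>> apply_moves(
  delta_pos=[
    [-0.003, 0.04, 0],
    [-0.006, 0.08, 0],
    [-0.006, 0.08, 0],
  ],
  rot=[
    [0, 0, 0],
    [0, 0, 0],
    [0, 0, 0],
  ],
  hand=[0, 0, 0],
)

```text
time_s: 27.53
ee_pos: [617.0, -66.3, 83.2]
ee_rot: [-180.0, -0.0, 94.3]
force: [-0.6, -1.0, 0.9]
gripper_width: 0.9
gripper_force: 0.3
```

>>> apply_moves(
  delta_pos=[
    [-0.001, 0.015, 0],
    [-0.003, 0.03, 0],
    [-0.003, 0.03, 0],
  ],
  rot=[
    [0, 0, 0],
    [0, 0, 0],
    [0, 0, 0],
  ],
  hand=[0, 0, 0],
)

```text
time_s: 27.78
ee_pos: [617.1, -66.4, 83.3]
ee_rot: [-180.0, 0.3, 94.4]
force: [0.4, -8.5, -0.6]
gripper_width: 0.4
gripper_force: 4.6
```

>>> apply_moves(
  delta_pos=[
    [0, 0.012, 0],
    [0, 0.012, 0],
    [0, 0.012, 0],
    [0.003, -0.06, 0],
    [0.01, -0.15, 0],
    [0.01, -0.15, 0.3],
    [0.01, -0.15, 0.6],
    [0.01, -0.15, 0.8],
    [0.01, -0.15, 0.8],
  ],
  rot=[
    [0, 0, 0],
    [0, 0, 0],
    [0, 0, 0],
    [0, 0, 0],
    [0, 0, 0],
    [0, 0, 0],
    [0, 0, 0],
    [0, 0, 0],
    [0, 0, 0],
  ],
  hand=[0, 0, 0, 0, 0, 0, 0, 0, 0],
)

```text
time_s: 28.53
ee_pos: [621.5, -81.8, 185.5]
ee_rot: [179.4, 0.1, 94.3]
force: [0.8, 0.4, 0.6]
gripper_width: 0.0
gripper_force: 0.0
```

>>> apply_moves(
  delta_pos=[
    [-0.3, -0.3, 0],
    [-0.5, -0.6, 0],
    [-0.8, -1, 0],
    [-0.8, -1, 0],
    [-0.8, -1, 0],
  ],
  rot=[
    [0, 0, 0],
    [0, 0, 0],
    [0, 0, 0],
    [0, 0, 0],
    [0, 0, 0],
  ],
  hand=[0, 0, 0, 0, 0],
)

```text
time_s: 28.95
ee_pos: [518.4, -204.7, 178.7]
ee_rot: [-179.8, 0.0, 94.1]
force: [-0.1, -0.2, -0.1]
gripper_width: 0.6
gripper_force: 0.0
```

>>> apply_moves(
  delta_pos=[
    [-0.3, -0.3, 0],
    [-0.5, -0.6, 0],
    [-0.8, -1, 0],
    [-0.8, -1, 0],
    [-0.8, -1, 0],
  ],
  rot=[
    [0, 0, 0],
    [0, 0, 0],
    [0, 0, 0],
    [0, 0, 0],
    [0, 0, 0],
  ],
  hand=[0, 0, 0, 0, 0],
)

```text
time_s: 29.37
ee_pos: [423.4, -324.4, 178.7]
ee_rot: [-179.9, 0.0, 94.0]
force: [1.2, 0.4, -0.5]
gripper_width: 0.5
gripper_force: 0.0
```

```bash
python3 st.py; python3 - <<'E'
from fit import *
p=np.array([529,-84.2,.0758])
for n in("top","side"):
  c=viewer.grab_frame(n)
  for q in spotter.landmark_of(c,"slide_tab")[:2]:
    d=atz(c,q["position"],135)[:2]-p[:2]; print(n,q["score"],np.cos(p[2])*d[0]+np.sin(p[2])*d[1],-np.sin(p[2])*d[0]+np.cos(p[2])*d[1])
E
```

```text
L -0.0 40.0 mean -0.014
M 0.04 51.0 mean 0.014
R 0.04 44.0 mean 0.013
[ 424.9 -322.5  178.7] 0.5995062690412087 29.4167
top 0.57 102.76380650060845 28.745355703968837
side 0.65 84.77590638088991 43.946468507036286
side 0.28 -21.74845358535646 23.221996578683743
```

```bash
python3 -c "
from workcell import env
print(env.job_done())"
```

```text
the job is handed in; nothing more can be done
None
```

I set the wheels to five, three and two pips, pushed the store slide left until it pressed against its stop, drew the arm clear, and handed the job in at about 29 s; the hand-in call returned no verdict.

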